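Slide the culture dish into the dish reader

TASK

Push the petri dish across the worktop with the fingertips, flat, into the front of the small dish reader and under its low bridge until it is fully home against the stop behind; then press the button on top of the reader right down and let it go. Do not grip, lift or tip the dish, and leave the sample cup, the dropper bottle and the slide carton where they stand.

Things in the scene. Friction and masses are not known exactly. Their poses are not given: they have to be found in the camera images.
- dish: Loose round petri dish lying flat, 40 g or so, slides easily. To the eye 63 mm across and 14 mm high; its solid body is 58 mm across and 12 mm high. Origin at the centre of its underside, z up; it is round, so its yaw means nothing
- reader: Small dish reader, fixed: a white bridge (122 mm wide, 44 mm deep, underside 18 and top 36 mm above the worktop) on two grey cheeks, a ring-framed window on top. Origin on the worktop straight below the window's centre; x points into the reader (the way the dish goes in), y to its left, z up
- channel_mouth (a point): Centre of the open front of the channel under the bridge, 22 mm in front of the reader's origin: 66 mm wide, 18 mm high. Two upright guides, 12 mm high and 6 mm thick, flare outward in front of it; their tips are 114 mm apart, 39 mm before the mouth
- stop_face (a point): Middle of the front face of the stop, a 12 mm high bar behind the bridge, 31.5 mm past the reader's origin. A dish against it has its centre about 2 mm past the origin and its near rim still standing out 4 mm before the bridge
- start_button_top (a point): Top centre of the round push button on the left end of the bridge (y = +49 mm in the reader's frame), 20 mm across, pressed straight down: 5 mm travel, 4 N at the bottom
- start_button (a joint): Travel of the push button in m: 0 released, 0.005 fully down; it springs back
- cup: Bystander: sample cup with a lid, 51 mm across, 63 mm high, origin at the centre of its underside
- dropper: Bystander: dropper bottle, 33 mm across, 76 mm high, origin at the centre of its underside
- box_of_slides: Bystander: lying carton, 31 x 80 x 30 mm, origin at the centre of its underside
- centrifuge_corner (a point): Near left corner, on the worktop, of the big bench centrifuge (150 mm high, fixed), which fills the worktop beyond and to the right of this point: keep the hand clear of it. A tube mixer, 110 mm high, begins 225 mm to the left of this point and 30 mm farther back
Not all that is in view belongs to the job. What is shaped like the dish but turquoise is not meant.

How it is judged:
By the outcome, as a careful person would: the job done as asked, in the order asked, and still so for the second after the job is handed in, with the robot touching nothing.
It also fails if it takes over 54 s, if anything falls off the work surface, if the arm or the gripper's body presses on something with over 40 N, if the wrist force passes 120 N, or if a joint passes its speed limit or range.

ROBOT

A 6-joint arm with a two-finger parallel gripper is mounted at the origin on a cart in front of the work surface, level with it; the furniture and walls round the work are solid. World frame = base frame: x ahead of the robot, y to its left, z up, the work surface at z = 0. Lengths are in m, angles in rad, forces in N, time in s.
With the tool pointing down it reaches from about 0.375 to 0.975 m from the base axis. Payload 3.8 kg.
Tool frame: the origin (TCP) lies at the very end of the fingers, on their centre line; the grasp point (between the pads) lies 19 mm behind it; z points along the fingers, y is the direction in which the jaws open and shut (so a half turn about z gives the same grasp; the last joint's range is limited). The gripper opens to 85 mm and grips with 20 to 120 N. Pads are 22 mm wide; open, the fingers measure 114 mm over their backs; the gripper's body (76 mm by 85 mm) begins 54 mm behind the grasp point. The pads swing forward as they close: fully open they stand 13 mm farther back than shut.
Start: joints at [-1.192, 0.264, 1.604, -0, 1.274, -0.037], TCP at [0.273, -0.617, 0.231] pointing down, gripper open.
Joint ranges: [-2.63, 2.63], [-0.94, 2.18], [0.31, 2.57], [-1.31, 4.45], [0, 2.66], [-2.55, 2.55]. Speed limits (rad/s): [2.57, 2.57, 3.14, 3.14, 3.14, 3.14].

INTERFACE

Orientations are given as a rotation vector (axis times angle).
In Python, from workcell import bot, read_camera, finish_job gives the robot as it stands. The module is installed in compiled form; this text tells all that it offers.
- The arm moves only by the tool servo_tool, never from a script. Its argument "targets" is text: rows parted by semicolons, each of 7 numbers parted by spaces: the turn, a rotation vector about the tool's x, y, z in rad, then the shift along the tool's x, y, z in mm, then the finger opening in mm, from 0 to 85.4. In form: wx wy wz x y z gripper; .... A call has 1 to 8 rows; each row shifts and turns the pose as measured when the row begins, along the tool's axes as they then stand; what a row does not reach is not made up. A row lasts 1/12 s, in which the tool goes at most 41.7 mm and 7.16 degrees, less where a joint would pass 70% of its speed; a pose out of reach is approached as far as the arm can. A call is refused whole if a number of a shift passes 41.7 or a number of a turn 0.125, either way. A call with a gripper value outside its range is refused whole. The fingers move at their own pace and stop on an object; "newtons" is the grip in N (left out, the last holds). Time passes only in rows, so rows that do not move let the fingers close. It gives the time, the measured TCP pose, the force and the opening at its end, in the units of the state.
- bot.read_state(): the state, without advancing time (a new reading comes with each control period).
- read_camera(name): name is "scene" or "side" or "wrist"; returns a dict with "image" (420x560x3 uint8, red, green, blue), "mtx" (3x3 intrinsics, pixels), "eye" and "orientation" of the camera in the world; the wrist camera has in their place "T_tool_cam" (4x4, takes a point from camera to tool coordinates, whose origin is the TCP and whose axes are the flange's). Camera axes: x right, y up, looking along -z (the intrinsics and any distortion apply to the point x, -y, -z); pixel columns grow to the right and rows downward; lengths in m; the calibration is good to about 2 mm. A picture is of the moment at which its call begins: read the wrist's pose just before it. There is no depth.
- finish_job(): hands the job in, once; it reports no verdict.
The state is a dict: "time": time; "q": joint angles; "joint_vel": joint speeds; "joint_torque": joint torques, N m; "tool_pos": TCP position; "tcp_rot": TCP orientation; "wrist_force": force on the tool from outside, world axes, zero at the start; "torque": the same for the moment, N m; "width": opening from 0.0 (shut) to 1.0 (fully open).
Only numpy, scipy, OpenCV 4.12 (cv2) and the standard library are available. Lean on these libraries where they do the work, as an engineer would, in place of code of your own. Each camera call takes 0.05 s, during which the arm holds its last target.

## Working session

There is one attempt and no reset: what is moved stays moved. The work goes in short steps, Python scripts to look and compute and a tool call to move; the robot and the scene stay as the last step left them, time stands still between calls to the robot, and variables do not carry over. Pictures are saved under pics/ and viewed, and the job is handed in when it is done.

Besides the shell and the picture viewer there is one more tool, called after "Request:" as name(argument=value, ...), one argument or row to a line, values as JSON. servo_tool: Moves the arm, as the interface text tells. Its arguments: {"type":"object","properties":{"targets":{"type":"string"},"newtons":{"type":"number"}},"required":["targets"]}

```bash
mkdir -p pics; cat > h.py <<'E'
import numpy as np,cv2
from workcell import bot,read_camera,finish_job
from scipy.spatial.transform import Rotation as R
def shot(n,f):
    c=read_camera(n); cv2.imwrite('pics/'+f,c['image'][:,:,::-1]); return c
E
python3 - <<'E'
from h import *
import pickle
s=bot.read_state();print(s)
d={}
for n in ('scene','side','wrist'):
    d[n]=shot(n,n+'0.png'); print({k:v for k,v in d[n].items() if k!='image'})
pickle.dump((s,d),open('d0.pkl','wb'))
E
```

```text
{'time': 0.0, 'q': array([-1.19189913e+00,  2.64764277e-01,  1.60541322e+00,  1.63792206e-05,
        1.27369933e+00, -3.68961138e-02]), 'joint_vel': array([-1.00305632e-03,  1.97002684e-05,  7.46690335e-04,  9.03367370e-04,
        1.32915949e-03,  8.22688629e-04]), 'joint_torque': array([ 1.14074286e-03, -5.15108871e+01, -3.67315793e+01,  2.53407006e-04,
        1.28214707e-02, -2.31199192e-05]), 'tool_pos': array([ 0.27237088, -0.61678675,  0.22993336]), 'tcp_rot': array([-3.07174192e+00, -6.47959427e-01,  5.85903600e-04]), 'wrist_force': array([ 0.1025802 , -0.43943882,  0.79542745]), 'torque': array([0.01088878, 0.04278455, 0.01347317]), 'width': 0.9993612246342114}
{'mtx': array([[492.48029989,   0.        , 286.1682281 ],
       [  0.        , 492.48029989, 212.44871617],
       [  0.        ,   0.        ,   1.        ]]), 'eye': array([-0.33178106,  0.3402207 ,  0.64106797]), 'orientation': array([ 0.65267729, -1.03895854, -1.77606145])}
{'mtx': array([[445.97301336,   0.        , 277.33630488],
       [  0.        , 445.97301336, 208.6851668 ],
       [  0.        ,   0.        ,   1.        ]]), 'eye': array([0.02723816, 0.77849961, 0.61387358]), 'orientation': array([ 0.41034478, -1.34056312, -2.27004708])}
{'mtx': array([[346.63072863,   0.        , 284.22657092],
       [  0.        , 346.63072863, 211.71598493],
       [  0.        ,   0.        ,   1.        ]]), 'T_tool_cam': array([[-4.36220033e-05,  9.66124347e-01,  2.58077011e-01,
         6.47842110e-02],
       [ 9.99999973e-01, -1.73204843e-05,  2.33867183e-04,
        -5.22102214e-05],
       [ 2.30414798e-04,  2.58077014e-01, -9.66124320e-01,
        -1.43345892e-01],
       [ 0.00000000e+00,  0.00000000e+00,  0.00000000e+00,
         1.00000000e+00]])}
```

View pics/scene0.png

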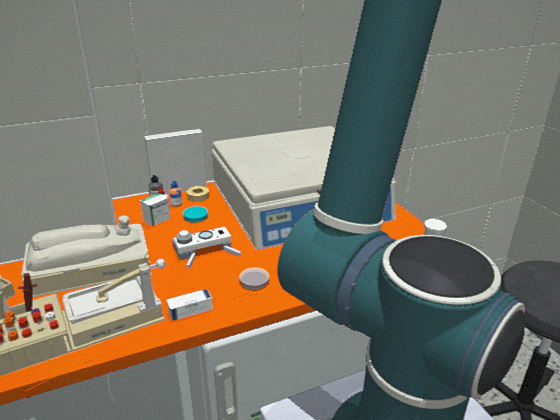

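View pics/side0.png

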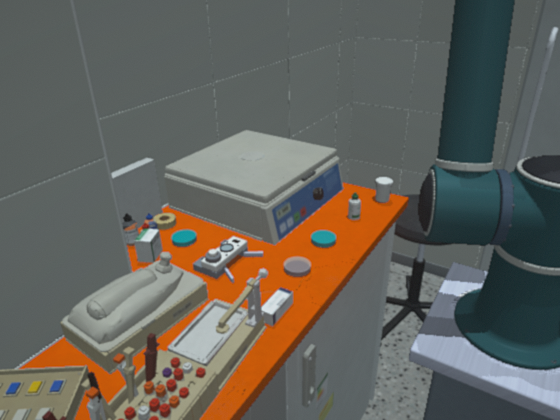

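View pics/wrist0.png

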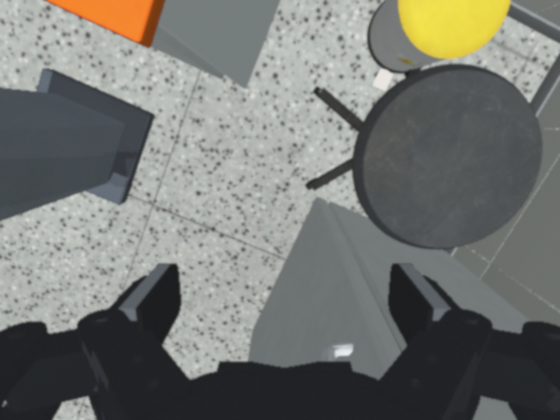

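The scene view shows the pinkish dish at about (254,279), the reader at (202,241) with flared guides at (192,257) and (232,250), and the carton at (190,305). In the side view the dish is at (297,267) and the reader at (222,255). I'll zoom in next.

```bash
python3 - <<'E'
import cv2
a=cv2.imread('pics/scene0.png')[195:335,130:290]; b=cv2.imread('pics/side0.png')[215:325,180:340]
cv2.imwrite('pics/sc_z.png',cv2.resize(a,None,fx=4.25,fy=4.25,interpolation=cv2.INTER_CUBIC)[:600])
cv2.imwrite('pics/si_z.png',cv2.resize(b,None,fx=5,fy=5,interpolation=cv2.INTER_CUBIC))
E
```

```text
(no output)
```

View pics/sc_z.png

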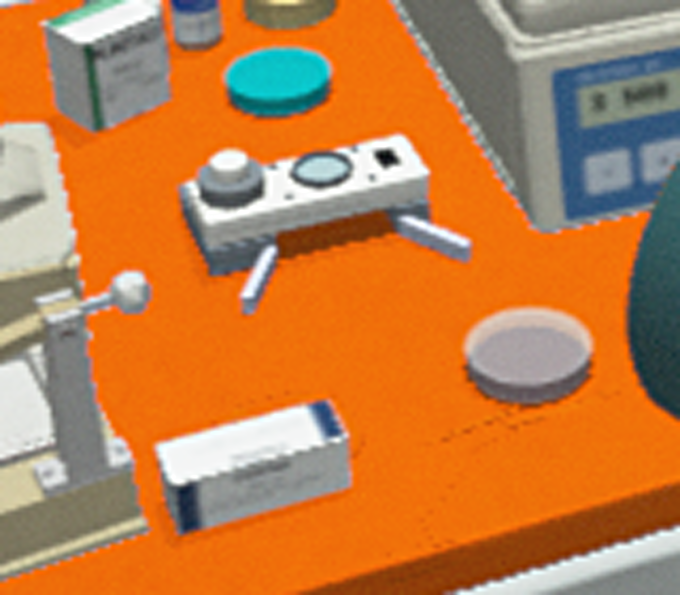

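View pics/si_z.png

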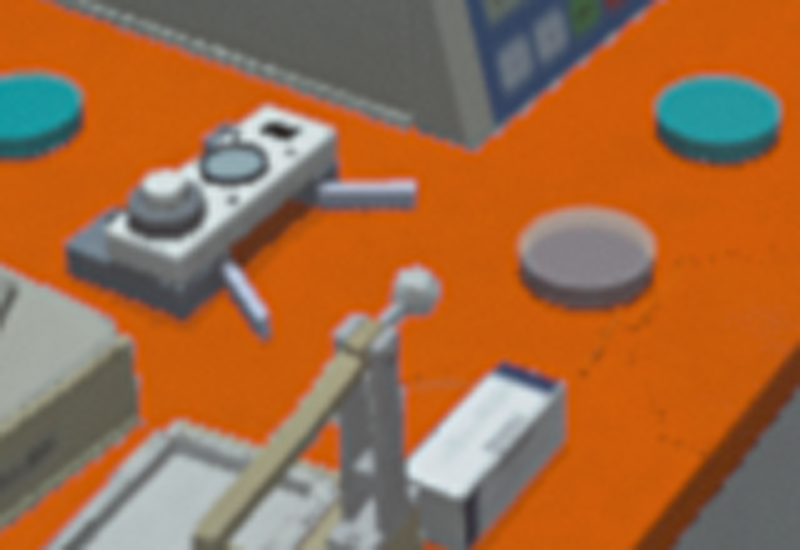

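```bash
cat >> h.py <<'E'
def ray(c,uv,pose=None):
    K=c['mtx']; d=np.array([(uv[0]-K[0,2])/K[0,0],-(uv[1]-K[1,2])/K[1,1],-1.])
    if 'eye' in c: M=R.from_rotvec(c['orientation']).as_matrix(); e=np.array(c['eye'])
    else:
        p,r=pose; Rt=R.from_rotvec(r).as_matrix(); T=c['T_tool_cam']; M=Rt@T[:3,:3]; e=p+Rt@T[:3,3]
    d=M@d; return e,d/np.linalg.norm(d)
def plane(c,uv,z,pose=None):
    e,d=ray(c,uv,pose); return e+d*(z-e[2])/d[2]
def tri(r1,r2):
    (a,d),(b,f)=r1,r2
    s=np.linalg.lstsq(np.c_[d,-f],b-a,rcond=None)[0]; p,q=a+s[0]*d,b+s[1]*f
    return (p+q)/2,np.linalg.norm(p-q)
E
python3 - <<'E'
from h import *
import pickle
s,d=pickle.load(open('d0.pkl','rb')); np.set_printoptions(precision=4,suppress=True)
S=lambda u,v:(130+(u+.5)/4.25-.5,195+(v+.5)/4.25-.5); D=lambda u,v:(180+(u+.5)/5-.5,215+(v+.5)/5-.5)
P={'window':((322,168),(235,163),.036),'button':((232,160),(165,185),.05),'frontR':((428,178),(337,147),.036),'frontL':((207,221),(180,262),.036),
'tipL':((245,300),(262,322),.012),'tipR':((468,243),(414,185),.012),'dish':((529,335),(587,240),.014),'cartonFR':((350,437),(565,390),.03),'cartonFL':((165,482),(462,503),.03),'cartonbackR':((330,402),(503,365),.03),'centr':((541,230),(475,150),0.)}
for k,(a,b,z) in P.items():
    p,g=tri(ray(d['scene'],S(*a)),ray(d['side'],D(*b)))
    print(k,p,'gap%.4f'%g,plane(d['scene'],S(*a),z)[:2],plane(d['side'],D(*b),z)[:2])
print(tri(ray(d['scene'],(435,228)),ray(d['side'],(384,184))),plane(d['side'],(354,218),0))
E
```

```text
window [0.6026 0.1096 0.0384] gap0.0002 [0.6065 0.1086] [0.6049 0.107 ]
button [0.6043 0.1567 0.0535] gap0.0013 [0.611  0.1552] [0.607  0.1537]
frontR [0.5826 0.0577 0.0278] gap0.0053 [0.5748 0.0596] [0.5716 0.0713]
frontL [0.581  0.1776 0.0339] gap0.0031 [0.5805 0.1773] [0.5771 0.1816]
tipL [0.5436 0.1693 0.0083] gap0.0000 [0.5385 0.1703] [0.5405 0.173 ]
tipR [0.5435 0.0491 0.011 ] gap0.0002 [0.5421 0.0496] [0.5428 0.0501]
dish [0.446  0.0522 0.0176] gap0.0018 [0.4518 0.0499] [0.4475 0.0491]
cartonFR [0.3952 0.1582 0.0265] gap0.0026 [0.3929 0.1584] [0.3917 0.1634]
cartonFL [0.3909 0.2422 0.0325] gap0.0024 [0.3957 0.2411] [0.3913 0.2412]
cartonbackR [0.4245 0.1587 0.0264] gap0.0005 [0.4205 0.1596] [0.4218 0.1628]
centr [0.5326 0.012  0.015 ] gap0.0018 [0.5549 0.0034] [ 0.5442 -0.006 ]
(array([ 0.4014, -0.3761,  0.0507]), np.float64(0.0016140456754273134)) [ 0.4279 -0.2302  0.    ]
```

```bash
cat >> h.py <<'E'
np.set_printoptions(precision=4,suppress=True)
def go(p,yaw=None):
    s=bot.read_state(); M=R.from_rotvec(s['tcp_rot']).as_matrix()
    y=np.arctan2(M[1,0],M[0,0])
    print('t%.2f'%s['time'],'pos',s['tool_pos'],'yaw%.4f'%y,'zaxis',M[:,2],'F',s['wrist_force'],'w%.3f'%s['width'])
    sh=M.T@(np.array(p)-s['tool_pos'])*1000
    print('tool shift mm',sh)
    if yaw is not None:
        T=np.array([[np.cos(yaw),np.sin(yaw),0],[np.sin(yaw),-np.cos(yaw),0],[0,0,-1]])
        print('turn',R.from_matrix(M.T@T).as_rotvec())
E
python3 -c "
from h import *
go([.395,-.005,.2],np.pi/4)"
```

```text
t0.15 pos [ 0.2724 -0.6169  0.2302] yaw0.4158 zaxis [-0.0007  0.0017 -1.    ] F [0.0794 1.0767 0.4545] w0.999
tool shift mm [ 359.3002 -510.2404   31.1657]
turn [-0.0018 -0.0004 -0.3696]
```

Request:
servo_tool(
  targets="0 0 0 22.5 -31.9 0 50; 0 0 0 22.5 -31.9 0 40; 0 0 0 22.5 -31.9 0 40; 0 0 0 22.5 -31.9 0 40; 0 0 0 22.5 -31.9 0 40; 0 0 0 22.5 -31.9 0 40; 0 0 0 22.5 -31.9 0 40; 0 0 0 22.5 -31.9 0 40",
  newtons=20,
)

```text
time: 0.82
tool_pos: [0.3327, -0.305, 0.2239]
tcp_rot: [-3.072, -0.63, 0.005]
wrist_force: [0.9, -0.2, -0.1]
width: 0.471
```

Request:
servo_tool(
  targets="0 0 0 22.5 -31.9 0 40; 0 0 0 22.5 -31.9 0 40; 0 0 0 22.5 -31.9 0 40; 0 0 0 22.5 -31.9 0 40; 0 0 0 22.5 -31.9 0 40; 0 0 0 22.5 -31.9 0 40; 0 0 0 20 -28 0 40; 0 0 0 0 0 0 40",
)

```text
time: 1.48
tool_pos: [0.3873, -0.0232, 0.2243]
tcp_rot: [-3.068, -0.632, -0.002]
wrist_force: [-0.1, 0.1, -0.3]
width: 0.468
```

```bash
python3 -c "
from h import *
go([.395,-.005,.2],np.pi/4)"
```

```text
t1.48 pos [ 0.3873 -0.0232  0.2243] yaw0.4064 zaxis [-0.0008  0.0089 -1.    ] F [-0.0597  0.1269 -0.3313] w0.468
tool shift mm [ 14.2374 -13.4692  24.4837]
turn [-0.0079 -0.0043 -0.379 ]
```

Now I'll turn to 45° and look with the wrist camera.

Request:
servo_tool(
  targets="-0.008 -0.004 -0.12 14 -13 10 40; 0 0 -0.12 0 0 14 40; 0 0 -0.12 0 0 0 40; 0 0 -0.02 0 0 0 40; 0 0 0 0 0 0 40",
)

```text
time: 1.9
tool_pos: [0.3945, -0.0023, 0.1991]
tcp_rot: [2.886, 1.238, -0.002]
wrist_force: [0.8, 0.2, -0.1]
width: 0.471
```

```bash
python3 - <<'E'
from h import *
import pickle
s=bot.read_state()
d={n:shot(n,n+'1.png') for n in ('wrist','scene','side')}
pickle.dump((s,d),open('d1.pkl','wb'))
go([.395,-.005,.2],np.pi/4)
E
```

```text
t2.05 pos [ 0.3951 -0.0026  0.1998] yaw0.8073 zaxis [ 0.0007 -0.0018 -1.    ] F [-0.4847 -0.1252  0.4461] w0.470
tool shift mm [-1.8177  1.5544 -0.2024]
turn [0.0018 0.0008 0.0219]
```

View pics/wrist1.png

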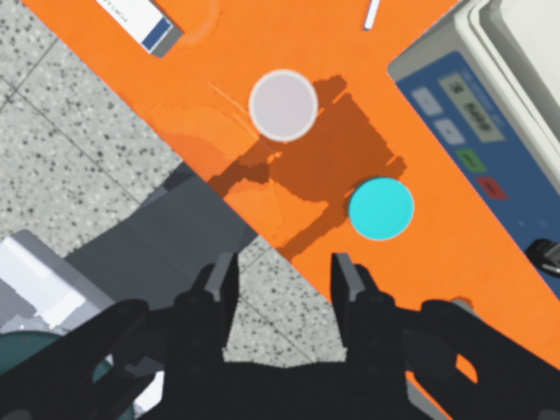

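The wrist view shows the dish at about (283,105), the turquoise decoy at (381,209), the centrifuge corner at (388,70) and the tip of the right guide at (370,28).

```bash
python3 - <<'E'
from h import *
import pickle
s,d=pickle.load(open('d1.pkl','rb')); po=(s['tool_pos'],s['tcp_rot'])
im=d['wrist']['image']; hsv=cv2.cvtColor(im,cv2.COLOR_RGB2HSV)
m=((hsv[...,1]<80)&(hsv[...,2]>120)).astype('u1'); m[:, :230]=0;m[:,330:]=0;m[:60]=0;m[150:]=0
c=max(cv2.findContours(m,0,2)[0],key=cv2.contourArea); e=cv2.fitEllipse(c); print(e)
p=plane(d['wrist'],e[0],.012,po); print('dish',p)
for a in ((0,.5),):
    q=[plane(d['wrist'],(e[0][0]+dx*e[1][0]/2,e[0][1]),.014,po) for dx in(-1,1)]; print('diam',np.linalg.norm(q[0]-q[1]))
print('turq',plane(d['wrist'],(381,209),.012,po),'centr',plane(d['wrist'],(388,70),0,po),'tip',plane(d['wrist'],(368,28),.012,po),'cartonNR',plane(d['wrist'],(161,57),0,po))
E
```

```text
((282.8968811035156, 105.2589111328125), (67.23709106445312, 70.57486724853516), 2.5969326496124268)
dish [0.4465 0.0542 0.012 ]
diam 0.060915070366003916
turq [ 0.449  -0.0831  0.012 ] centr [0.5383 0.0102 0.    ] tip [0.5438 0.0497 0.012 ] cartonNR [0.3952 0.1617 0.    ]
```

```bash
python3 -c "
from h import *
go([.413,.020,.005],np.pi/4)"
```

```text
t2.05 pos [ 0.3951 -0.0026  0.1998] yaw0.8073 zaxis [ 0.0007 -0.0018 -1.    ] F [-0.4847 -0.1252  0.4461] w0.470
tool shift mm [ 28.8497  -3.0707 194.7646]
turn [0.0018 0.0008 0.0219]
```

Request:
servo_tool(
  targets="0.002 0.001 0.02 29 -3 0 40; 0 0 0 0 0 40 40; 0 0 0 0 0 40 40; 0 0 0 0 0 40 40; 0 0 0 0 0 35 40; 0 0 0 0 0 20 40; 0 0 0 0 0 5 40; 0 0 0 0 0 0 40",
)

```text
time: 2.72
tool_pos: [0.4235, 0.0176, 0.0206]
tcp_rot: [2.902, 1.182, 0.027]
wrist_force: [0.4, 0.4, 0.8]
width: 0.468
```

```bash
python3 -c "
from h import *
go([.413,.020,.005],np.pi/4)"
```

```text
t2.72 pos [0.4235 0.0176 0.0206] yaw0.7736 zaxis [ 0.0187 -0.0008 -0.9998] F [0.4338 0.3892 0.8231] w0.468
tool shift mm [-6.0278 -9.2516 15.4223]
turn [ 0.0137 -0.0127 -0.0119]
```

Request:
servo_tool(
  targets="0.014 -0.013 -0.012 -6 -9 5 40; 0 0 0 0 0 5 40; 0 0 0 0 0 4 40; 0 0 0 0 0 0 40",
)

```text
time: 3.05
tool_pos: [0.4159, 0.0194, 0.0095]
tcp_rot: [2.901, 1.201, 0.007]
wrist_force: [0.4, -0.9, -0.5]
width: 0.469
```

```bash
python3 - <<'E'
from h import *
go([.413,.020,.005],np.pi/4)
for n in ('wrist','side'): shot(n,n+'2.png')
E
```

```text
t3.05 pos [0.4159 0.0194 0.0095] yaw0.7847 zaxis [ 0.0047 -0.0001 -1.    ] F [ 0.3739 -0.95   -0.5347] w0.469
tool shift mm [-1.5823 -2.4823  4.5186]
turn [ 0.0034 -0.0033 -0.0007]
```

View pics/wrist2.png

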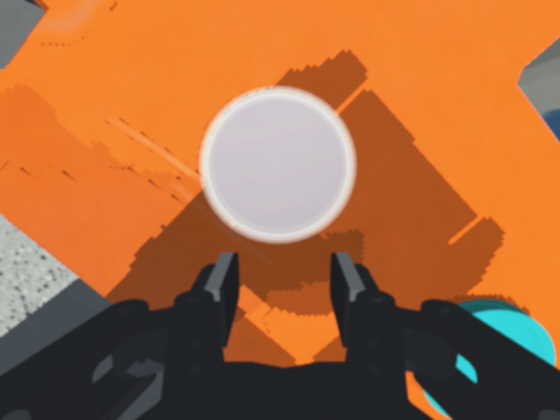

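View pics/side2.png

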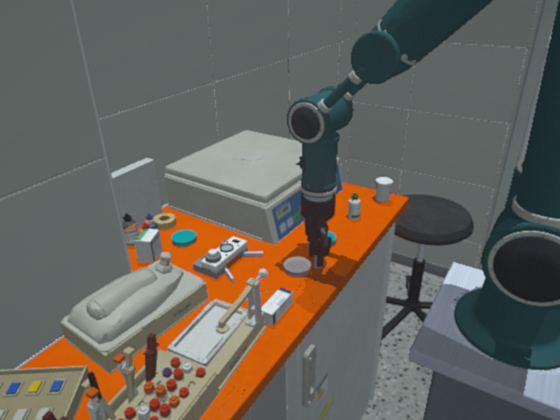

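Request:
servo_tool(
  targets="0.003 -0.003 0 0 -1 3 40; 0 0 0 0 0 2 40; 0 0 0 6 0 0 40; 0 0 0 6 0 0 40; 0 0 0 6 0 0 40; 0 0 0 6 0 0 40; 0 0 0 6 0 0 40; 0 0 0 6 0 0 40",
)

```text
time: 3.82
tool_pos: [0.4458, 0.0478, 0.0069]
tcp_rot: [2.901, 1.199, 0.009]
wrist_force: [0.3, -0.2, 0.1]
width: 0.47
```

```bash
python3 - <<'E'
from h import *
go([.480,.086,.005],np.pi/4)
for n in ('wrist',): shot(n,n+'3.png')
E
```

```text
t3.82 pos [0.4458 0.0478 0.0069] yaw0.7841 zaxis [ 0.0061 -0.0002 -1.    ] F [ 0.2562 -0.1616  0.063 ] w0.470
tool shift mm [51.1771 -2.8697  2.0794]
turn [ 0.0044 -0.0042 -0.0013]
```

View pics/wrist3.png

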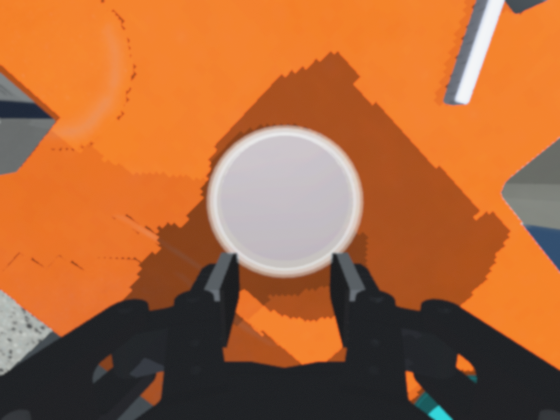

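The dish, at (285,202), now sits in the cradle between the fingertips at (228,255) and (342,255).

```bash
cat >> h.py <<'E'
def dish(f=None):
    s=bot.read_state(); c=read_camera('wrist'); 
    if f: cv2.imwrite('pics/'+f,c['image'][:,:,::-1])
    hsv=cv2.cvtColor(c['image'],cv2.COLOR_RGB2HSV)
    m=((hsv[...,1]<60)&(hsv[...,2]>150)).astype('u1'); m=cv2.morphologyEx(m,cv2.MORPH_OPEN,np.ones((5,5)))
    for k in cv2.findContours(m,0,2)[0]:
        if cv2.contourArea(k)>1500:
            e=cv2.minEnclosingCircle(k); p=plane(c,e[0],.012,(s['tool_pos'],s['tcp_rot'])); q=plane(c,(e[0][0]+e[1],e[0][1]),.014,(s['tool_pos'],s['tcp_rot']))
            print('blob px',np.round(e[0],1),'r%.1f'%e[1],'pos',p,'r mm %.1f'%(1000*np.linalg.norm(p-q)))
E
python3 -c "
from h import *
dish()"
```

```text
blob px [  8.9 331.3] r38.3 pos [0.3389 0.1171 0.012 ] r mm 19.0
blob px [283.3 201. ] r75.5 pos [0.4695 0.0717 0.012 ] r mm 30.7
blob px [479.   53.5] r58.2 pos [0.5605 0.0598 0.012 ] r mm 20.4
```

Request:
servo_tool(
  targets="0.004 -0.004 0 5 0 1 40; 0 0 0 6 0 1 40; 0 0 0 6 0 0 40; 0 0 0 6 0 0 40; 0 0 0 6 0 0 40; 0 0 0 6 0 0 40; 0 0 0 6 0 0 40; 0 0 0 5 0 0 40",
)

```text
time: 4.58
tool_pos: [0.4808, 0.0831, 0.0045]
tcp_rot: [2.903, 1.201, -0.003]
wrist_force: [0.1, -0.8, 0.7]
width: 0.471
```

```bash
python3 - <<'E'
from h import *
go([.480,.086,.005],np.pi/4)
dish('wrist4.png')
E
```

```text
t4.58 pos [0.4808 0.0831 0.0045] yaw0.7846 zaxis [-0.0018 -0.0009 -1.    ] F [ 0.0616 -0.8101  0.7025] w0.471
tool shift mm [ 1.4915 -2.6123 -0.4841]
turn [-0.0006  0.0019 -0.0008]
blob px [284.  204.1] r77.3 pos [0.5031 0.1057 0.012 ] r mm 30.8
blob px [469.5 173. ] r59.6 pos [0.5636 0.063  0.012 ] r mm 22.1
blob px [498.5  75. ] r96.4 pos [0.5931 0.0845 0.012 ] r mm 33.7
```

View pics/wrist4.png

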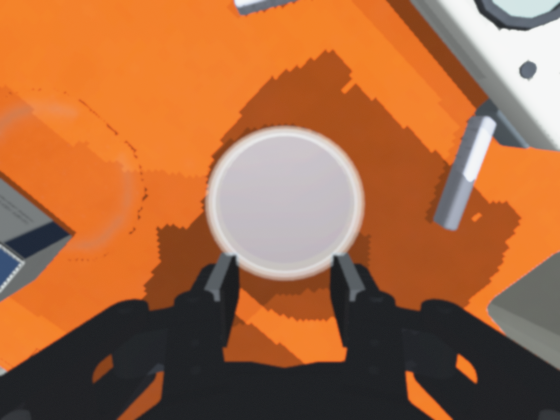

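Request:
servo_tool(
  targets="0 0 0 4 0 0 40; 0 0 0 3 0 0 40; 0 0 0 0 0 0 40; 0 0 0 -15 0 0 40; 0 0 0 -15 0 0 40; 0 0 0 -10 0 -30 40; 0 0 0 0 0 -40 40; 0 0 0 0 0 -40 40",
)

```text
time: 5.3
tool_pos: [0.4443, 0.0568, 0.1059]
tcp_rot: [-2.895, -1.2, 0.04]
wrist_force: [0.6, 1.6, 0.6]
width: 0.467
```

Request:
servo_tool(
  targets="0 0 0.12 0 0 -30 40; 0 0 0.12 0 0 0 40; 0 0 0.12 0 0 0 40; 0 0 0.12 0 0 0 40; 0 0 0.12 0 0 0 40; 0 0 0.12 0 0 0 20; 0 0 0.08 0 0 0 18; 0 0 0 0 0 0 18",
)

```text
time: 5.97
tool_pos: [0.4393, 0.0484, 0.1457]
tcp_rot: [3.137, -0.082, -0.02]
wrist_force: [-0.0, 0.4, 0.2]
width: 0.214
```

```bash
python3 - <<'E'
from h import *
go([.45,.110,.15],0)
E
```

```text
t5.97 pos [0.4393 0.0484 0.1457] yaw-0.0524 zaxis [-0.013  -0.003  -0.9999] F [-0.0075  0.4027  0.1932] w0.214
tool shift mm [  7.3738 -62.0895  -4.6314]
turn [ 0.0034  0.0129 -0.0523]
```

Request:
servo_tool(
  targets="0.003 0.013 -0.052 4 -30 -2 18; 0 0 0 3 -30 -2 18; 0 0 0 0 0 0 18; 0 0 0 0 0 0 18",
)

```text
time: 6.3
tool_pos: [0.4436, 0.1052, 0.1477]
tcp_rot: [3.14, 0.009, -0.004]
wrist_force: [-0.4, 0.3, -0.3]
width: 0.214
```

```bash
python3 - <<'E'
from h import *
go([.45,.110,.15],0)
dish('wrist5.png')
E
```

```text
t6.30 pos [0.4436 0.1052 0.1477] yaw0.0056 zaxis [-0.0025 -0.0018 -1.    ] F [-0.4208  0.2777 -0.268 ] w0.214
tool shift mm [ 6.4134 -4.7259 -2.3324]
turn [0.0018 0.0025 0.0056]
blob px [484.5 317.5] r48.9 pos [ 0.3348 -0.0777  0.012 ] r mm 42.9
blob px [ 57.4 343.5] r67.5 pos [0.3058 0.3146 0.012 ] r mm 63.6
blob px [156.5 246.5] r49.3 pos [0.4021 0.214  0.012 ] r mm 42.7
blob px [ 30. 188.] r79.8 pos [0.4525 0.3128 0.012 ] r mm 66.3
blob px [276.2 115.9] r41.3 pos [0.5104 0.1115 0.012 ] r mm 31.9
blob px [28.5 24.5] r37.6 pos [0.5734 0.2915 0.012 ] r mm 28.5
```

View pics/wrist5.png

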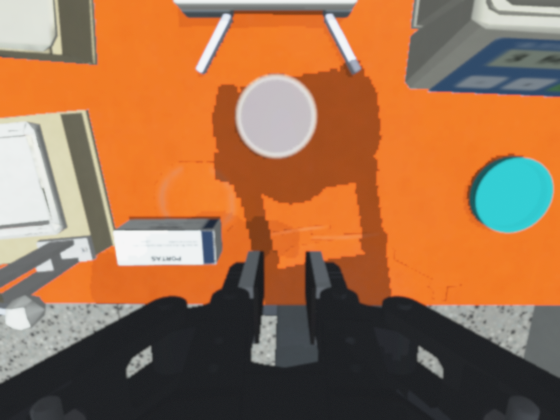

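Guide tips are at (202,69) and (355,68) and the dish is centred between them at (276,116). The bridge edge runs almost level in the image, so the reader's yaw is about 0.

```bash
python3 - <<'E'
from h import *
s=bot.read_state();c=read_camera('wrist');po=(s['tool_pos'],s['tcp_rot'])
im=c['image'];
cv2.imwrite('pics/z5.png',cv2.resize(im[0:90,160:380,::-1],None,fx=3.5,fy=3.5,interpolation=cv2.INTER_CUBIC))
for uv in((201,69),(355,70)): print(plane(c,uv,.012,po))
go([.455,.110,.005],0)
E
```

```text
[0.5441 0.1677 0.012 ]
[0.5439 0.0522 0.012 ]
t6.40 pos [0.4438 0.1048 0.1477] yaw0.0034 zaxis [-0.0025 -0.0016 -1.    ] F [ 0.5836 -0.3816  0.1151] w0.209
tool shift mm [ 11.5886  -5.4138 142.669 ]
turn [0.0016 0.0025 0.0034]
```

View pics/z5.png

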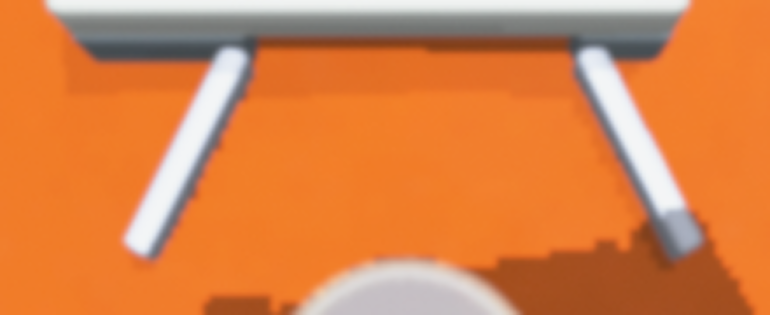

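Request:
servo_tool(
  targets="0.002 0.002 0.003 10 -6 0 18; 0 0 0 0 0 40 18; 0 0 0 0 0 40 18; 0 0 0 0 0 35 18; 0 0 0 0 0 15 18; 0 0 0 0 0 5 18; 0 0 0 0 0 0 18",
)

```text
time: 6.98
tool_pos: [0.4624, 0.1077, 0.0111]
tcp_rot: [-3.139, 0.006, -0.019]
wrist_force: [0.5, -1.1, -0.7]
width: 0.209
```

```bash
python3 - <<'E'
from h import *
go([.455,.1105,.005],0)
E
```

```text
t6.98 pos [0.4624 0.1077 0.0111] yaw-0.0040 zaxis [ 0.0121  0.002  -0.9999] F [ 0.5299 -1.1083 -0.6657] w0.209
tool shift mm [-7.4759 -2.722   5.9964]
turn [-0.0021 -0.0121 -0.004 ]
```

Request:
servo_tool(
  targets="-0.002 -0.012 -0.004 -7 -3 3 18; 0 0 0 0 -0.5 3 18; 0 0 0 0 0 0.5 18; 0 0 0 0 0 0 18",
)

```text
time: 7.32
tool_pos: [0.4581, 0.1114, 0.007]
tcp_rot: [-3.141, 0.001, -0.006]
wrist_force: [-0.4, 0.8, 0.0]
width: 0.211
```

```bash
python3 - <<'E'
from h import *
dish('wrist6.png')
go([.455,.1105,.005],0)
E
```

```text
blob px [282.9 149.5] r79.2 pos [0.5113 0.1118 0.012 ] r mm 30.9
t7.37 pos [0.4585 0.1115 0.0073] yaw-0.0008 zaxis [ 0.0045  0.0009 -1.    ] F [ 0.3478 -0.0249 -0.4616] w0.216
tool shift mm [-3.5478  0.9585  2.2517]
turn [-0.0009 -0.0045 -0.0008]
```

View pics/wrist6.png

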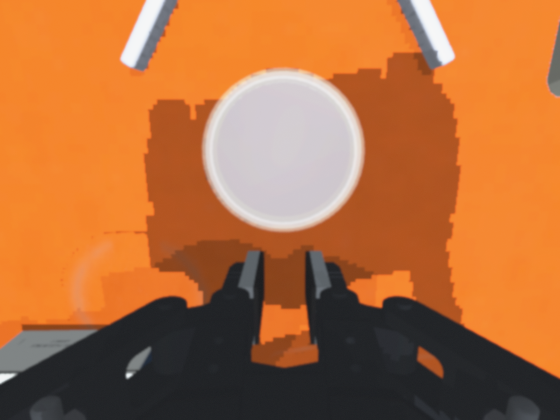

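The dish, at (283,150), is centred ahead of the fingers and the guides. I'll push it straight in.

Request:
servo_tool(
  targets="-0.001 -0.004 0 3 0.5 2 18; 0 0 0 6 0.5 0 18; 0 0 0 6 0 0 18; 0 0 0 6 0 0 18; 0 0 0 6 0 0 18; 0 0 0 6 0 0 18; 0 0 0 6 0 0 18; 0 0 0 6 0 0 18",
)

```text
time: 8.03
tool_pos: [0.5103, 0.1109, 0.0081]
tcp_rot: [-3.141, 0.0, -0.009]
wrist_force: [-0.6, 0.6, 0.3]
width: 0.208
```

```bash
python3 - <<'E'
from h import *
dish('wrist7.png')
go([.567,.1105,.005],0)
E
```

```text
blob px [283.3 184. ] r75.7 pos [0.5495 0.1112 0.012 ] r mm 30.5
blob px [285.3  20.6] r47.5 pos [0.6098 0.1105 0.012 ] r mm 17.2
blob px [265.   44.5] r199.0 pos [0.6018 0.118  0.012 ] r mm 72.8
blob px [85.   5.3] r38.4 pos [0.6148 0.1828 0.012 ] r mm 14.8
t8.08 pos [0.5121 0.111  0.0085] yaw-0.0003 zaxis [ 0.0082  0.0011 -1.    ] F [ 2.0719 -0.1419  0.7306] w0.212
tool shift mm [54.9188  0.5241  3.9644]
turn [-0.0011 -0.0082 -0.0002]
```

View pics/wrist7.png

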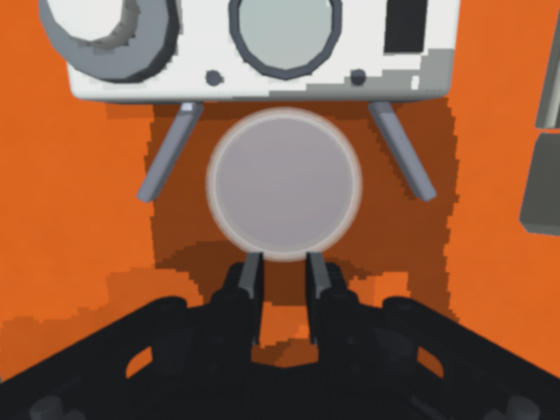

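Nicely aligned: the dish (283,184) is between the guides and heading for the mouth. I'll continue, trimming the height a little.

Request:
servo_tool(
  targets="-0.001 -0.008 0 5 0 3 18; 0 0 0 5 0 1 18; 0 0 0 6 0 0.5 18; 0 0 0 6 0 0.5 18; 0 0 0 6 0 0.5 18; 0 0 0 6 0 0.5 18; 0 0 0 5 0 0.5 18",
)

```text
time: 8.67
tool_pos: [0.5536, 0.1109, 0.0005]
tcp_rot: [3.141, -0.0, -0.006]
wrist_force: [-0.2, 0.5, 0.3]
width: 0.212
```

```bash
python3 - <<'E'
from h import *
shot('wrist','wrist8.png')
go([.567,.1105,.005],0)
E
```

```text
t8.72 pos [0.5549 0.1109 0.0006] yaw-0.0003 zaxis [-0.0021 -0.0002 -1.    ] F [1.3617 0.0612 0.3835] w0.211
tool shift mm [12.1165  0.4133 -4.3901]
turn [ 0.0002  0.0021 -0.0003]
```

View pics/wrist8.png

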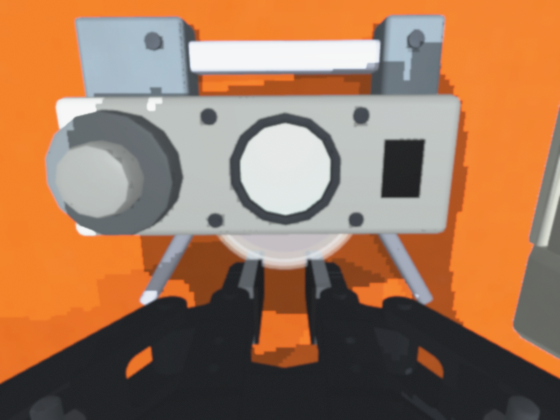

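Request:
servo_tool(
  targets="0 0.002 0 3 0 -4 18; 0 0 0 3 0 -1 18; 0 0 0 3 0 0 18; 0 0 0 2.5 0 0 18",
)

```text
time: 9.05
tool_pos: [0.5673, 0.1109, 0.0059]
tcp_rot: [3.141, -0.001, -0.001]
wrist_force: [-0.4, -0.7, 0.6]
width: 0.21
```

```bash
python3 - <<'E'
from h import *
shot('wrist','wrist9.png')
go([.567,.1105,.005],0)
E
```

```text
t9.10 pos [0.5679 0.1109 0.0061] yaw-0.0004 zaxis [ 0.0004 -0.0002 -1.    ] F [-0.1701  0.1172  0.0542] w0.215
tool shift mm [-0.8941  0.3844  1.0525]
turn [ 0.0002 -0.0004 -0.0004]
```

View pics/wrist9.png

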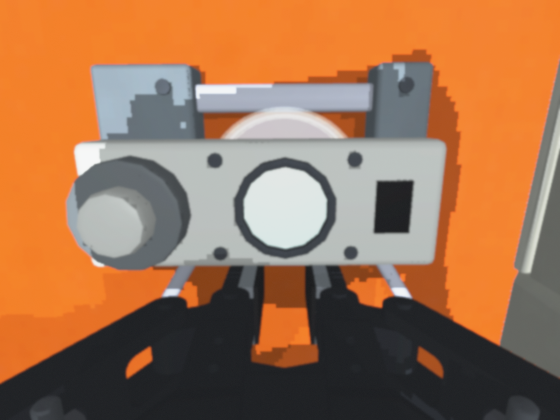

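The dish rim shows behind the bridge at (284,110), right at the stop bar. I'll nudge it while watching the force.

Request:
servo_tool(
  targets="0 0 0 1.5 0 0 18; 0 0 0 1.5 0 0 18",
)

```text
time: 9.27
tool_pos: [0.5687, 0.1108, 0.0057]
tcp_rot: [3.141, -0.001, -0.007]
wrist_force: [-5.5, 1.0, 4.1]
width: 0.21
```

Request:
servo_tool(
  targets="0 0 0 1.5 0 0 18; 0 0 0 1 0 0 18",
)

```text
time: 9.43
tool_pos: [0.5686, 0.1108, 0.0052]
tcp_rot: [3.141, -0.001, -0.016]
wrist_force: [-4.1, 0.6, 3.6]
width: 0.212
```

```bash
python3 - <<'E'
from h import *
shot('wrist','wrist10.png')
go([.567,.1105,.005],0)
E
```

```text
t9.48 pos [0.5686 0.1108 0.0052] yaw-0.0005 zaxis [-0.0102 -0.0009 -0.9999] F [-5.1462 -0.559   3.9674] w0.213
tool shift mm [-1.5968  0.3161  0.2147]
turn [ 0.0009  0.0102 -0.0005]
```

View pics/wrist10.png

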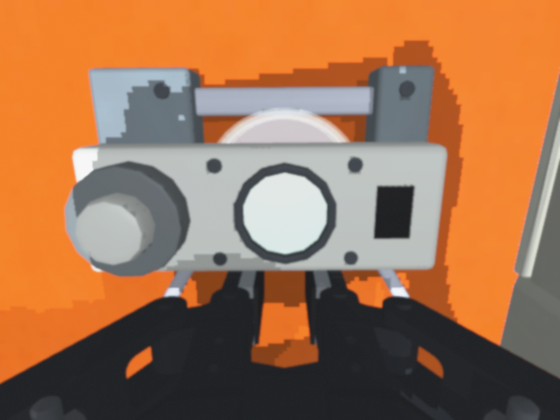

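Request:
servo_tool(
  targets="0 0 0 -5 0 0 18; 0 0.01 0 -15 0 0 18; 0 0 0 -20 0 0 18; 0 0 0 -20 0 -20 18; 0 0 0 0 0 -40 18; 0 0 0 0 0 -30 18; 0 0 0 0 0 0 18",
)

```text
time: 10.07
tool_pos: [0.5071, 0.1104, 0.0951]
tcp_rot: [3.14, -0.0, 0.012]
wrist_force: [1.2, -0.2, 0.3]
width: 0.217
```

```bash
python3 - <<'E'
from h import *
import pickle
s=bot.read_state()
d={n:shot(n,n+'11.png') for n in ('wrist','scene','side')}
pickle.dump((s,d),open('d11.pkl','wb'))
go([.605,.159,.08],0)
w=cv2.imread('pics/wrist11.png'); a=cv2.imread('pics/side11.png')[225:295,180:290]
cv2.imwrite('pics/si11z.png',cv2.resize(a,None,fx=7,fy=7,interpolation=cv2.INTER_CUBIC))
E
```

```text
t10.22 pos [0.5039 0.1097 0.0899] yaw-0.0004 zaxis [-0.0007 -0.0027 -1.    ] F [-0.7076 -0.2744 -0.2445] w0.210
tool shift mm [101.1267 -49.3505   9.6651]
turn [ 0.0027  0.0007 -0.0004]
```

View pics/wrist11.png

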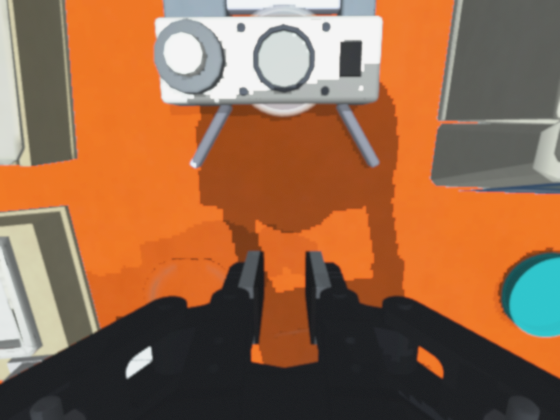

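View pics/si11z.png

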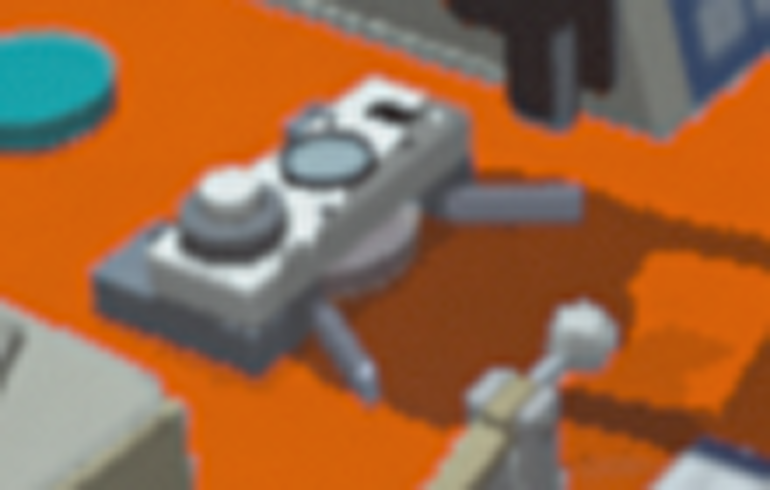

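The near rim sticks out slightly at (283,116), in front of the bridge edge. I'll check it against the expected position.

```bash
python3 - <<'E'
from h import *
import pickle
s,d=pickle.load(open('d11.pkl','rb')); po=(s['tool_pos'],s['tcp_rot']);c=d['wrist']
im=c['image']; print([(r,tuple(int(v) for v in im[r,283])) for r in list(range(5,20))+list(range(92,122))])
for r in (115.5,116.5): print(plane(c,(283,r),.014,po),plane(c,(283,r),.007,po))
w=plane(c,(284,58),.036,po);print('window',w)
print('button',plane(c,(184,52),.054,po), 'tips',plane(c,(196,163),.012,po),plane(c,(373,163),.012,po))
cv2.imwrite('pics/z11.png',cv2.resize(im[0:130,150:390,::-1],None,fx=3.3,fy=3.3,interpolation=cv2.INTER_CUBIC))
E
```

```text
[(5, (199, 206, 214)), (6, (200, 207, 215)), (7, (203, 210, 216)), (8, (205, 213, 218)), (9, (209, 216, 220)), (10, (206, 214, 218)), (11, (196, 205, 210)), (12, (190, 198, 203)), (13, (188, 195, 199)), (14, (189, 192, 193)), (15, (186, 185, 186)), (16, (194, 196, 195)), (17, (219, 222, 221)), (18, (235, 238, 236)), (19, (242, 243, 242)), (92, (95, 98, 99)), (93, (131, 136, 134)), (94, (161, 166, 163)), (95, (174, 180, 177)), (96, (175, 181, 179)), (97, (171, 177, 174)), (98, (165, 169, 167)), (99, (157, 160, 158)), (100, (147, 150, 148)), (101, (133, 136, 134)), (102, (125, 127, 126)), (103, (141, 140, 140)), (104, (171, 166, 168)), (105, (187, 181, 185)), (106, (191, 185, 189)), (107, (191, 186, 190)), (108, (193, 188, 192)), (109, (203, 199, 203)), (110, (216, 215, 215)), (111, (218, 216, 215)), (112, (215, 207, 204)), (113, (207, 193, 186)), (114, (194, 172, 161)), (115, (173, 143, 127)), (116, (149, 107, 89)), (117, (131, 76, 50)), (118, (128, 64, 28)), (119, (136, 65, 26)), (120, (149, 71, 28)), (121, (159, 75, 30))]
[0.5747 0.111  0.014 ] [0.5748 0.111  0.007 ]
[0.5741 0.111  0.014 ] [0.5742 0.111  0.007 ]
window [0.6044 0.1103 0.036 ]
button [0.6041 0.1596 0.054 ] tips [0.5449 0.1678 0.012 ] [0.5448 0.0522 0.012 ]
```

View pics/z11.png

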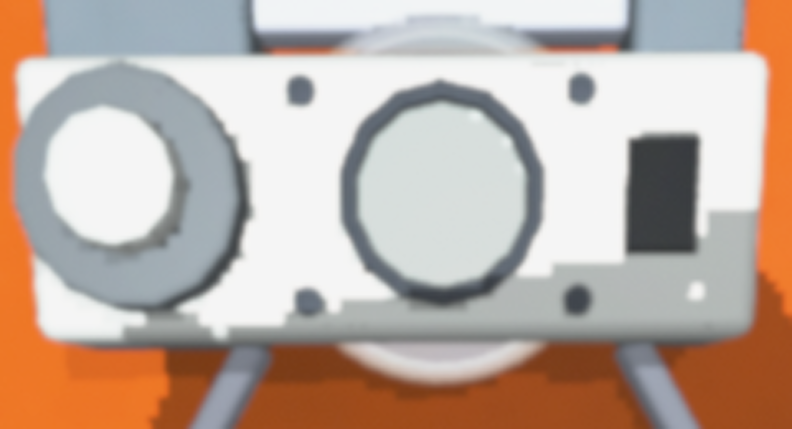

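The near rim is at x = 0.5747, against 0.575 expected when home, so the dish is home. Next I'll shut the fingers and move above the button.

Request:
servo_tool(
  targets="0.003 0 0 20 -10 -5 0; 0 0 0 25 -12 0 0; 0 0 0 25 -12 0 0; 0 0 0 20 -10 0 0; 0 0 0 8 -4 0 0; 0 0 0 0 0 0 0; 0 0 0 0 0 0 0",
)

```text
time: 10.8
tool_pos: [0.5977, 0.1569, 0.0799]
tcp_rot: [3.137, -0.002, -0.029]
wrist_force: [-0.2, 0.1, -0.0]
width: 0.004
```

```bash
python3 - <<'E'
from h import *
shot('scene','scene12.png');shot('wrist','wrist12.png')
go([.6045,.159,.07],0)
a=cv2.imread('pics/scene12.png')[150:290,130:290]
cv2.imwrite('pics/s12z.png',cv2.resize(a,None,fx=4.2,fy=4.2,interpolation=cv2.INTER_CUBIC))
E
```

```text
t10.90 pos [0.5969 0.1566 0.0801] yaw-0.0017 zaxis [-0.0187 -0.0041 -0.9998] F [-0.012  -0.3095  0.1612] w-0.000
tool shift mm [ 7.8049 -2.4593  9.9619]
turn [ 0.0041  0.0187 -0.0017]
```

View pics/s12z.png

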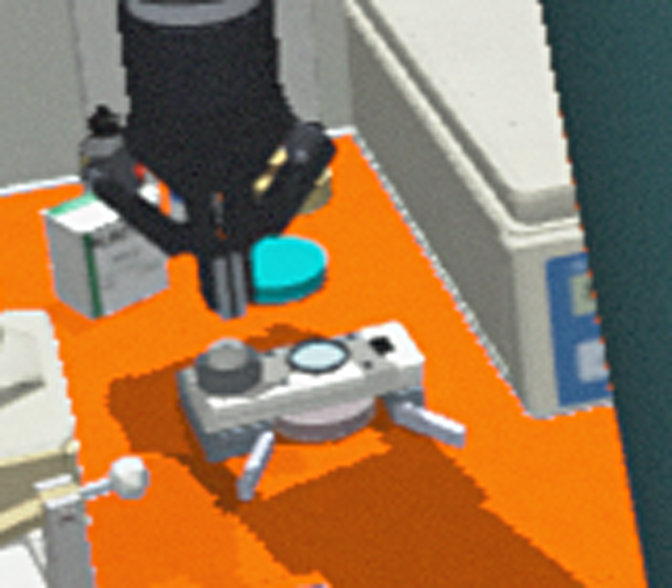

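View pics/wrist12.png

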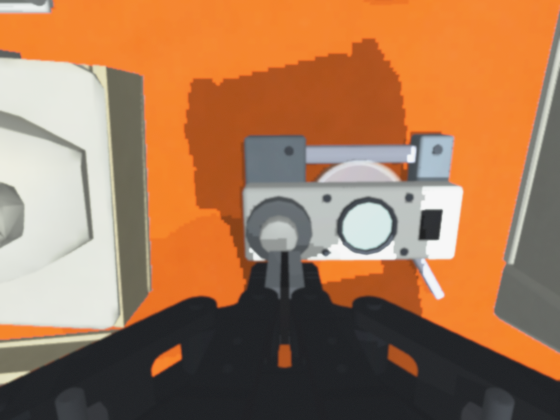

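The shut fingers are above and just short of the button, which is at (281,232) in the wrist view. I'll correct that and come down.

Request:
servo_tool(
  targets="0.004 0.019 -0.002 8 -2.5 5 0; 0 0 0 1 0 3 0; 0 0 0 0 0 0 0",
)

```text
time: 11.15
tool_pos: [0.6024, 0.1574, 0.0708]
tcp_rot: [3.141, -0.001, -0.004]
wrist_force: [0.4, 0.4, -0.4]
width: -0.002
```

```bash
python3 - <<'E'
from h import *
go([.6045,.159,.056],0)
E
```

```text
t11.15 pos [0.6024 0.1574 0.0708] yaw-0.0004 zaxis [-0.0027 -0.0011 -1.    ] F [ 0.3963  0.4135 -0.4074] w-0.002
tool shift mm [ 2.1516 -1.6162 14.8411]
turn [ 0.0011  0.0027 -0.0004]
```

Request:
servo_tool(
  targets="0.001 0.003 0 2 -1.5 4 0; 0 0 0 0 0 4 0; 0 0 0 0 0 3 0; 0 0 0 0 0 0 0",
)

```text
time: 11.48
tool_pos: [0.6024, 0.1579, 0.0594]
tcp_rot: [3.141, -0.002, -0.002]
wrist_force: [-0.6, 0.1, 0.0]
width: 0.003
```

Request:
servo_tool(
  targets="0 0 0 0 0 1.5 0; 0 0 0 0 0 1.5 0",
)

```text
time: 11.65
tool_pos: [0.6023, 0.1579, 0.0564]
tcp_rot: [3.141, -0.002, -0.002]
wrist_force: [-0.5, -0.6, 1.7]
width: -0.002
```

Request:
servo_tool(
  targets="0 0 0 0 0 1.5 0; 0 0 0 0 0 1.5 0",
)

```text
time: 11.82
tool_pos: [0.6024, 0.1579, 0.0537]
tcp_rot: [3.141, -0.002, -0.002]
wrist_force: [-1.6, -0.7, 2.2]
width: -0.001
```

Request:
servo_tool(
  targets="0 0 0 0 0 1.5 0; 0 0 0 0 0 1.5 0",
)

```text
time: 11.98
tool_pos: [0.6024, 0.1579, 0.0519]
tcp_rot: [3.141, -0.002, -0.002]
wrist_force: [-6.7, -2.3, 14.3]
width: 0.0
```

Request:
servo_tool(
  targets="0 0 0 0 0 1.5 0; 0 0 0 0 0 1.5 0",
)

```text
time: 12.15
tool_pos: [0.6024, 0.1579, 0.052]
tcp_rot: [3.141, -0.001, -0.004]
wrist_force: [-3.9, -1.3, 9.6]
width: -0.001
```

Request:
servo_tool(
  targets="0 0 0 0 0 1.5 0; 0 0 0 0 0 1.5 0",
)

```text
time: 12.32
tool_pos: [0.6024, 0.1579, 0.052]
tcp_rot: [3.14, -0.001, -0.004]
wrist_force: [-4.4, -0.4, 10.3]
width: -0.003
```

```bash
python3 - <<'E'
from h import *
c=shot('side','side13.png')
cv2.imwrite('pics/s13z.png',cv2.resize(c['image'][215:295,180:280,::-1],None,fx=7,fy=7,interpolation=cv2.INTER_CUBIC))
go([.6045,.159,.08],0)
E
```

```text
t12.37 pos [0.6024 0.1579 0.0519] yaw-0.0008 zaxis [-0.0027 -0.0012 -1.    ] F [-5.2234 -0.8229 10.238 ] w-0.005
tool shift mm [  2.019   -1.0737 -28.0624]
turn [ 0.0012  0.0027 -0.0008]
```

View pics/s13z.png

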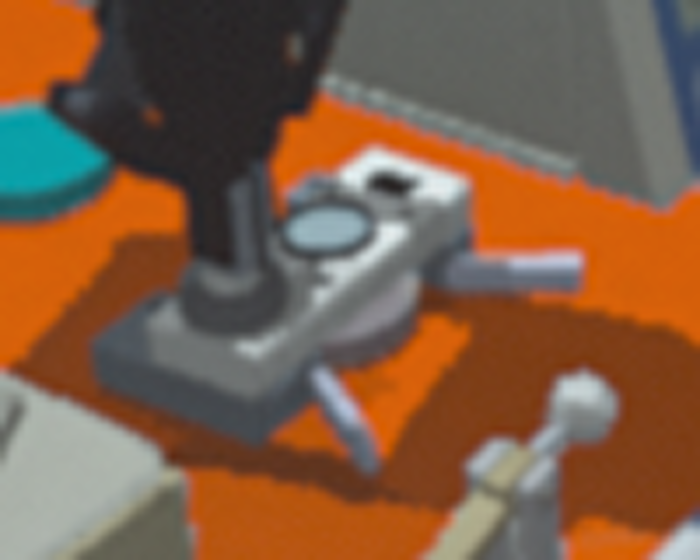

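To confirm it is fully down, I'll back off a little and see whether the force settles near the 4 N bottom value.

Request:
servo_tool(
  targets="0 0 0 0 0 -0.6 0; 0 0 0 0 0 0 0",
)

```text
time: 12.53
tool_pos: [0.6025, 0.1579, 0.0538]
tcp_rot: [3.14, -0.001, -0.004]
wrist_force: [-1.1, -0.5, 2.2]
width: -0.001
```

```bash
cat > f.py <<'E'
from h import *
F=[];Z=[]
for i in range(8):
    read_camera('side'); s=bot.read_state(); F.append(s['wrist_force']); Z.append(s['tool_pos'][2])
print(np.mean(F,0),np.std(F,0),np.mean(Z))
E
python3 f.py
```

```text
[-1.2148 -0.2988  3.321 ] [0.4836 0.4498 0.3713] 0.0532770893319384
```

Request:
servo_tool(
  targets="0 0 0 0 0 -0.8 0; 0 0 0 0 0 0 0",
)

```text
time: 13.1
tool_pos: [0.6025, 0.1579, 0.0538]
tcp_rot: [3.14, -0.001, -0.004]
wrist_force: [-0.7, -0.2, 3.3]
width: 0.0
```

```bash
python3 f.py
```

```text
[-0.936  -0.4561  2.998 ] [0.2878 0.2243 0.3548] 0.053731742612688
```

The force extrapolates to about 4.2 N at z = 51.9 mm, so the hard stop I met was the bottom of the travel. Now I'll let go and retreat.

Request:
servo_tool(
  targets="0 0 0 0 0 -5 0; 0 0 0 0 0 -20 0; 0 0 0 0 0 -35 0; 0 0 0 0 0 -40 0; 0 0 0 -30 0 -20 0; 0 0 0 -40 0 0 0; 0 0 0 -30 0 0 0; 0 0 0 0 0 0 0",
)

```text
time: 14.17
tool_pos: [0.501, 0.158, 0.1779]
tcp_rot: [3.141, -0.004, -0.006]
wrist_force: [0.3, 0.3, -0.8]
width: -0.003
```

```bash
python3 - <<'E'
from h import *
import pickle
s=bot.read_state()
d={n:shot(n,n+'14.png') for n in ('wrist','scene','side')}
pickle.dump((s,d),open('d14.pkl','wb'))
go([.5,.11,.1],0)
print(s['joint_vel'])
im=d['wrist']['image']
a=d['side']['image'][215:325,180:340,::-1]
cv2.imwrite('pics/s14z.png',cv2.resize(a,None,fx=5,fy=5,interpolation=cv2.INTER_CUBIC))
E
```

```text
t14.32 pos [0.5058 0.1582 0.178 ] yaw-0.0030 zaxis [ 0.0003 -0.0004 -1.    ] F [-0.3425 -0.2656  0.5251] w0.001
tool shift mm [-5.6691 48.2146 78.0414]
turn [ 0.0004 -0.0003 -0.003 ]
[-0.0083  0.0136 -0.0478 -0.011  -0.0499 -0.0093]
```

View pics/wrist14.png

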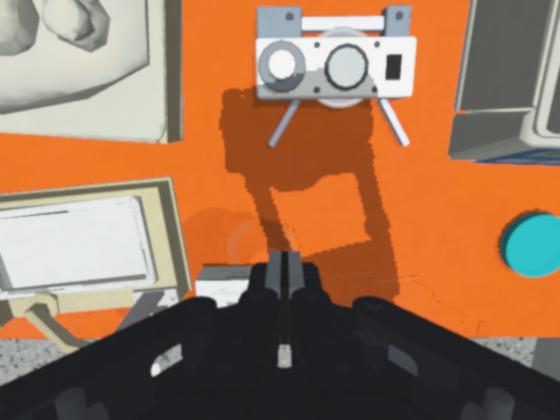

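View pics/s14z.png

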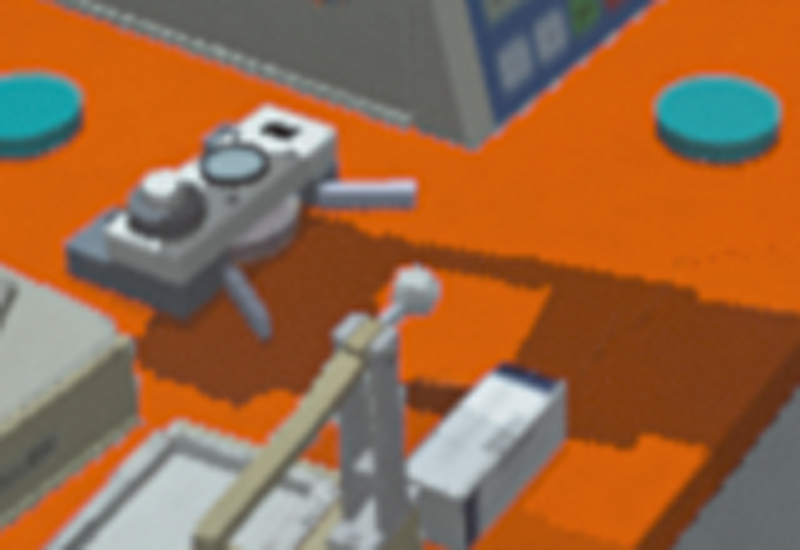

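```bash
python3 - <<'E'
from h import *
import pickle
s,d=pickle.load(open('d14.pkl','rb')); c=d['wrist']; po=(s['tool_pos'],s['tcp_rot'])
col=c['image'][98:116,344].astype(int); print([tuple(v) for v in col.tolist()])
print(plane(c,(344,108),.014,po))
print('tips',plane(c,(271,144),.012,po),plane(c,(406,143),.012,po),'window',plane(c,(347,67),.036,po))
E
```

```text
[(141, 140, 140), (166, 162, 164), (182, 177, 179), (190, 185, 186), (201, 197, 196), (211, 207, 204), (212, 205, 200), (203, 190, 181), (185, 163, 150), (162, 126, 108), (145, 92, 66), (146, 73, 37), (154, 73, 30), (157, 74, 28), (158, 75, 28), (157, 74, 28), (158, 75, 29), (158, 75, 29)]
[0.5742 0.1069 0.014 ]
tips [0.5441 0.1694 0.012 ] [0.5447 0.051  0.012 ] window [0.6037 0.1096 0.036 ]
```

```bash
python3 -c "
from h import *
print(finish_job())"
```

```text
the job is handed in; nothing more can be done
None
```

The dish is home in the reader and the button was pressed right down and let go. I handed the job in at about 14.5 s of the 54 s allowed; no verdict is reported.

- **Dish:** I pushed it flat with the fingertips, first diagonally to the reader's centre line, then straight in until it met the stop. The push ended at about 5 N. After backing off, the near rim measured x ≈ 0.575 m, against 0.574–0.575 m expected when home, and it was still there in the last picture.
- **Button:** It came to a hard stop at about 10 N. Backing off slightly, the spring force worked out to about 4.2 N at that depth, which fits full travel. The last side view shows it sprung back up.
- **Other objects:** In the last side view the carton stands where it was. The hand passed above the cup and the dropper bottle without unexpected wrist forces; I did not measure their positions again at the end.
- **Disagreement:** The first two-camera measurements differed from the wrist camera by up to about 4 mm, so I aligned by the wrist camera and the guide tips. No other check failed.

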